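# Clamp a spinner body in the fixture by rolling its edge thumbwheel

### The job

Load the loose three-ring spinner body into the clamping fixture: lay it flat on the steel bed with its single end ring pointing into the V stop, and let go. Then roll the thumbwheel whose edge shows through the slot in the fixture's cover until the jaw has pushed the body fully home into the V and holds it tight, closing the jaw by the thumbwheel only, never by pushing the jaw itself. Work by feel with a light fingertip, about 10 N: leaning on the wheel bends its axle, and overtightening distorts the thin rings.

Things in the scene. Friction and masses are not known exactly. Their poses are not given: they have to be found in the camera images.
- spinner_body: Loose flat purple spinner body, 45x49x6 mm, three rings (18 mm across) round a hub. Origin: centre of its underside, z up. Its x axis points to the single end ring (centre 13.4 mm from the origin); the other two rings are centred at x -13.4, y +-15.4 mm. Across that pair it measures 49 mm along y: a good grip from above. About 20 g. Over 25 N from the jaw distorts its thin rings.
- fixture: Fixed aluminium base 176x70x10 mm. Origin: centre of its underside; +x runs from V stop to wheel housing. Steel bed 42 mm wide, top at z 20 mm, x -82 to 28. V stop: apex x -76, 90 degrees between faces, mouth 30 mm wide, 8 mm above the bed, opens to +x. Housing x 28 to 86, y +-17, cover top z 53, slot 12 mm wide. Gibs beside the slide at x 10 to 28.
- jaw: Steel jaw sliding along the bed, face plate 36 mm wide, 8.5 mm high. Its origin and axes coincide with the fixture's when fully open; it then shifts along the fixture's -x as it closes. It meets a body seated in the V after 20.1 mm of travel. It starts 1.6 to 7.2 mm closed. Not to be pushed directly (over 3 N counts as pushing).
- wheel_crest (a point): Nominal crest of the wheel, 60 mm above the table. The worn wheel runs out of true: its crest rises or sinks up to 1.5 mm as it turns, so follow it by feel. Running free takes 2.5 N along the rim; once the jaw bears on the part, each further newton adds 3 N of clamping. The fingertip slips at 0.65 to 1 times its press: 8 to 10 N clamps enough, then slips. Friction keeps up to 7 N; 4 N is enough.
- seat (a point): Where the origin of the spinner body lies when home in the V: on the bed, at fixture x -49.6, y 0, z 20 mm. Axes as the fixture's; the body's x axis then points along -x. The jaw can push a body home that lies up to 12 mm short of the V (+x) and a few mm or degrees askew.
- lone_ring (a point): Centre of the spinner body's single end ring, 3 mm above its underside.
- jaw_face (a point): Middle of the jaw's front face, at fixture x -7 mm when fully open, x -27 mm when it meets a seated body; 24 mm above the table.
- thumbwheel (a joint): Angle (rad) of the black rubber-ribbed thumbwheel, 0 with the jaw fully open, growing as it closes. Radius 24 mm, 10 mm wide, axle along the fixture's y at x 57, z about 36 mm. Rolling its top toward the fixture's +x (away from the jaw) closes the jaw, 8 mm per rad (rack and pinion). Stays where left. Over 25 N of finger load on it or the fixture bends the axle.
There are look-alikes about, which are no part of the job. Of the things that look like the spinner_body, take the one that is nearest to the robot's base at the start.

How it is judged (in metres and radians):
On the way:
1. the spinner body lies flat on the bed between jaw and V stop, single ring toward the V, and has been let go (x of spinner_body in the frame of seat between -0.004 and 0.012 m and y of spinner_body in the frame of seat between -0.008 and 0.008 m and z of spinner_body in the frame of seat between -0.002 and 0.003 m and x of lone_ring in the frame of seat below 0 m and angle between the x axis of spinner_body and the x axis of fixture, either way round below 0.35 rad and angle between spinner_body's own z axis and vertical below 0.06 rad and contact force between spinner_body and the fingers below 0.1 N), for 0.2 s.
At the end, for the whole second after the job is handed in: The spinner body lies flat on the bed, home in the V: its origin within 2 mm of the seat along and across, its x axis within 0.07 rad of the fixture's, single ring toward the V; the jaw holds it with more than 4 N; it is at rest (x of spinner_body in the frame of seat between -0.002 and 0.002 m and y of spinner_body in the frame of seat between -0.002 and 0.002 m and z of spinner_body in the frame of seat between -0.002 and 0.003 m and x of lone_ring in the frame of seat below 0 m and angle between the x axis of spinner_body and the x axis of fixture, either way round below 0.07 rad and angle between spinner_body's own z axis and vertical below 0.06 rad and contact force between spinner_body and jaw above 4 N and linear speed of spinner_body below 0.005 m/s); the robot touches nothing.
It fails at once if the thumbwheel or the fixture is pressed too hard (contact force between the fingers and fixture above 25 N).
It fails at once if the spinner body is squeezed so hard that its rings distort (contact force between spinner_body and jaw above 25 N).
It fails at once if the jaw is pushed directly (contact force between any of the fingers, the arm and jaw above 3 N).
It also fails if it takes over 61 s, if anything falls off the work surface, if the arm or the gripper's body presses on something with over 40 N, if the wrist force passes 120 N, or if a joint passes its speed limit or range.

### The arm

A 7-joint arm with a two-finger parallel gripper is mounted at the origin on a cart in front of the work surface, level with it; the furniture and walls round the work are solid. World frame = base frame: x ahead of the robot, y to its left, z up, the work surface at z = 0. Lengths are in mm, angles in degrees, forces in N, time in s.
With the tool pointing down it reaches from about 400 to 850 mm from the base axis. Payload 4.4 kg.
Tool frame: the origin (TCP) lies on the centre line of the jaws, within the pads' length; the fingertips stand 11 mm ahead of it and the grasp point (between the pads) lies 8 mm behind it; z points along the fingers, y is the line along which they close (so a half turn about z gives the same grasp; the last joint's range is limited). The gripper opens to 94 mm and grips with 3 to 60 N. Pads are 16 mm wide; open, the fingers measure 119 mm over their backs; the gripper's body (75 mm by 177 mm) begins 78 mm behind the grasp point.
Start: joints at [63.896, 36.005, 2.206, 86.941, -1.547, 57.084, -1.146], TCP at [247.032, -601.243, 179.278] pointing down, gripper open.
Joint ranges: [-175.42, 175.42], [-21.48, 121.26], [-71.46, 75.88], [10.55, 141.38], [-63.04, 243.04], [13.31, 113.54], [-168.57, 168.57]. Speed limits (degrees/s): [147.25, 147.25, 180, 180, 180, 180, 180].

### API

Orientations are given as [roll, pitch, yaw] about the fixed x, y, z axes, in that order (R = Rz(yaw) Ry(pitch) Rx(roll)).
In Python, from cell import ctrl, imaging, look_for gives the robot as it stands. The module is installed in compiled form; this text tells all that it offers.
- The arm moves only by the shell command python3 -m crank 'ROWS' [OPENING] [FORCE]. ROWS is a JSON list that holds a single list of rows (three levels of brackets), with 1 to 12 rows, each of 6 numbers: dx, dy, dz in shares of the most that a row can go, 1 being 50 mm, then a rotation vector rx, ry, rz in a scale on which 1.0 is 120 degrees; each row shifts and turns the commanded pose from where the row before left it, along the tool's axes as they then stand; what a row does not reach is not made up. A row lasts 1/10 s, in which the tool goes at most 50 mm and 8.59 degrees, less where a joint would pass 70% of its speed; a pose out of reach is approached as far as the arm can. OPENING is the opening from 0.0 (shut) to 1.0 (fully open), set as the command begins (- or left out keeps the last). The fingers move at their own pace and stop on an object; FORCE is the grip in N (left out, the last holds). Time passes only in rows, so rows that do not move let the fingers close. It prints the time, the measured TCP pose, the force, the opening and the grip force at its end. Input that does not fit is refused with a message, and nothing moves.
- ctrl.state(): the state, without advancing time (a new reading comes with each control period).
- imaging.camera(name): name is "side" or "top"; returns the picture (384x512x3 uint8, red, green, blue); there is no depth.
- imaging.camera_info(name): a dict with "vertical_fov" (degrees; the focal length in pixels is half the picture's height over the tangent of half this angle, whatever the lens; pixels are square), "cx", "cy" (the principal point, pixels), "distortion" ([k1, k2, p1, p2, k3] as OpenCV has them; the pictures are not rectified), "rvec" (rotation vector, rad) and "tvec" (3), from world to camera coordinates, as OpenCV has them. Camera axes: x right, y down, z forward; pixel columns grow to the right and rows downward; lengths in mm; the calibration is good to about 2 mm. A picture is of the moment at which its call begins. camera_info takes no time and is no camera call.
- ctrl.sign_off(): hands the job in; it is judged then, once.
Trained networks look in the newest picture that a camera, given by its name, has taken for a name from the list of things; names that differ only in an ending like _2 or _b are one class to them, and where a whole thing is asked for, a point or a joint stands for the part that bears it (a point fixed in the world has none). Each returns a list of dicts, best first, with "score" (0 to 1); they miss things now and then, are a little off and sometimes report something else, mostly with a low value. They report only what shows in the picture. A call takes as long as a camera call. They do not tell look-alikes from the thing itself.
- look_for(camera, name): "pixel" ([column, row] in pixels, amid what is visible of it).
The state is a dict: "time_s": time; "joint_positions": joint angles; "qd": joint speeds; "effort": joint torques, N m; "ee_pos": TCP position; "tool_rot": TCP orientation; "ft_force": force on the tool from outside, world axes, zero at the start; "torque": the same for the moment, N m; "finger_gap": opening from 0.0 (shut) to 1.0 (fully open); "grasp_force": force on a finger pad.
Only numpy, scipy, OpenCV 4.12 (cv2) and the standard library are available. Lean on these libraries where they do the work, as an engineer would, in place of code of your own. Each camera call takes 0.05 s, during which the arm holds its last target. There are 200 camera calls.

## Working session

There is one attempt and no reset: what is moved stays moved. The work goes in short steps, Python scripts to look and compute and a shell command to move; the robot and the scene stay as the last step left them, time stands still between calls to the robot, and variables do not carry over. Pictures are saved under pics/ and viewed, at most 10 in all, crops included, and the job is handed in when it is done.

```bash
mkdir -p pics; cat > h.py <<'E'
import numpy as np, cv2
from cell import ctrl, imaging, look_for
def K(n):
    i=imaging.camera_info(n); f=192/np.tan(np.radians(i["vertical_fov"])/2)
    return np.array([[f,0,i["cx"]],[0,f,i["cy"]],[0,0,1.]]),np.array(i["distortion"],float),np.array(i["rvec"],float),np.array(i["tvec"],float)
def ray(n,p):
    k,d,r,t=K(n); u=cv2.undistortPoints(np.array([[p]],float),k,d)[0,0]
    R=cv2.Rodrigues(r)[0]; v=R.T@np.array([u[0],u[1],1]); return -R.T@t, v/np.linalg.norm(v)
def atz(n,p,z):
    c,v=ray(n,p); return c+v*(z-c[2])/v[2]
def tri(a,p,b,q):
    c,v=ray(a,p); e,w=ray(b,q); s=np.linalg.lstsq(np.stack([v,-w],1),e-c,rcond=None)[0]
    A=c+v*s[0];B=e+w*s[1]; return (A+B)/2,np.linalg.norm(A-B)
def proj(n,P):
    k,d,r,t=K(n); return cv2.projectPoints(np.array(P,float).reshape(-1,1,3),r,t,k,d)[0][:,0]
def snap(n,f):
    im=imaging.camera(n); cv2.imwrite(f"pics/{f}.png",im[:,:,::-1]); return im
E
python3 - <<'E'
from h import *
print(ctrl.state())
for c in("top","side"):
    im=snap(c,c+"0"); print(c,imaging.camera_info(c), ray(c,[256,192]))
    for n in("spinner_body","fixture","jaw","thumbwheel","lone_ring","wheel_crest","jaw_face"):
        print(n,[(np.round(d["pixel"]).tolist(),round(d["score"],2)) for d in look_for(c,n)])
E
cd pics; python3 -c "
import cv2
for c in('top0','side0'): cv2.imwrite(c+'b.png',cv2.resize(cv2.imread(c+'.png'),(800,600),interpolation=cv2.INTER_CUBIC))"
```

```text
{'time_s': 0.0, 'joint_positions': array([63.89511633, 36.05631658,  2.20244863, 86.99459657, -1.54635824,
       57.08373953, -1.14717865]), 'qd': array([-4.92751231e-02, -1.29405646e-01,  8.62305883e-02, -8.03846767e-05,
        1.15139242e-01,  6.02803630e-02,  9.24519868e-02]), 'effort': array([-1.31656002e-04, -5.49731505e+01,  1.14332054e+00, -1.86638206e+01,
       -5.22614352e-02,  2.37662578e-02,  1.83706502e-04]), 'ee_pos': array([ 246.7695831 , -600.57712262,  178.39136749]), 'tool_rot': array([-1.79895036e+02,  1.68451215e-03,  2.23340266e+01]), 'ft_force': array([ 0.92137332, -0.08674819,  0.59742975]), 'torque': array([ 0.02000494, -0.00877499,  0.08986403]), 'grasp_force': 0.0, 'finger_gap': 1.0059331176207438}
top {'vertical_fov': 49.21321909039056, 'cx': 256.224164033292, 'cy': 190.43045307945596, 'distortion': array([-0.04251543,  0.        ,  0.        ,  0.        ,  0.        ]), 'rvec': array([ 2.15282373, -2.1515195 ,  0.18369661]), 'tvec': array([-84.8833215 , 611.71162101, 887.26741135])} (array([471.6147123 , -66.13078912, 970.4875201 ]), array([ 0.14630869, -0.01914848, -0.98905364]))
spinner_body []
fixture [([211.0, 245.0], 0.65)]
jaw [([210.0, 247.0], 0.72)]
thumbwheel []
lone_ring [([322.0, 122.0], 0.53)]
wheel_crest [([213.0, 248.0], 0.95)]
jaw_face [([212.0, 246.0], 0.65)]
side {'vertical_fov': 46.67747067103471, 'cx': 256.81649377060563, 'cy': 185.72366089400026, 'distortion': array([-0.0035683,  0.       ,  0.       ,  0.       ,  0.       ]), 'rvec': array([ 0.26472427, -2.70079059,  1.37017141]), 'tvec': array([590.17352867, 178.05263186, 918.95657706])} (array([442.81401844, 740.76710897, 692.58108517]), array([ 0.16862568, -0.78131996, -0.60091972]))
spinner_body []
fixture [([305.0, 242.0], 0.84)]
jaw [([307.0, 238.0], 0.55)]
thumbwheel [([325.0, 241.0], 0.66)]
lone_ring [([305.0, 235.0], 0.71), ([331.0, 184.0], 0.47)]
wheel_crest [([309.0, 244.0], 0.7)]
jaw_face []
```

View pics/top0b.png

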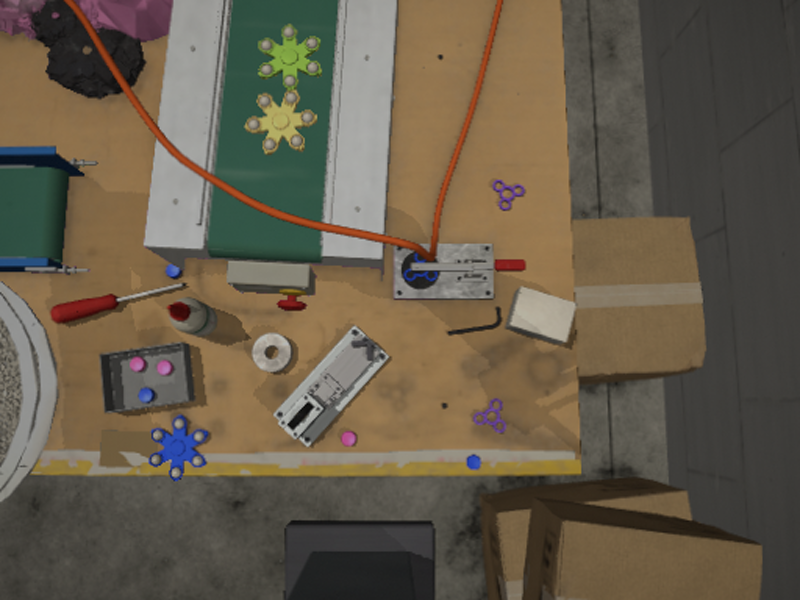

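View pics/side0b.png

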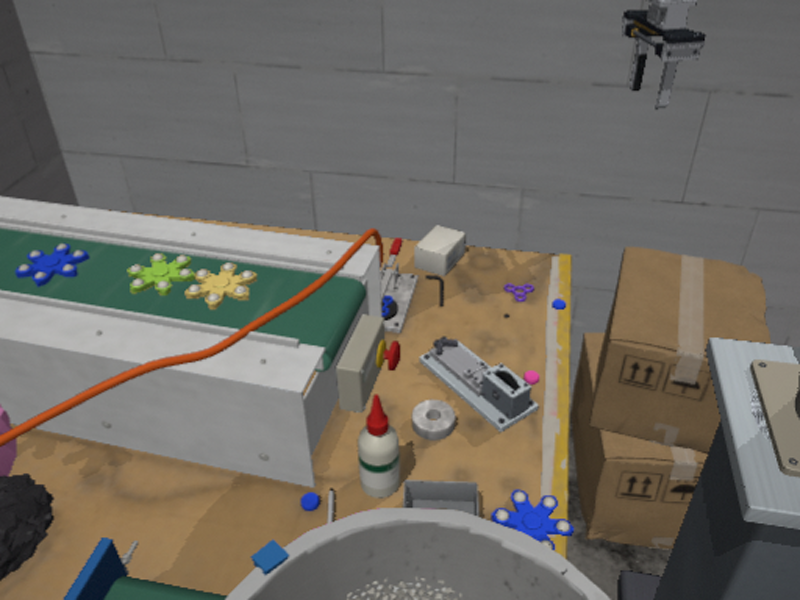

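The nearest spinner is at top view pixel (314,266) and side view (332,187). The fixture is at top (213,246), with its V end at the upper right and the housing at the lower left. I'll zoom in on both.

```bash
python3 - <<'E'
from h import *
t=cv2.imread("pics/top0.png"); s=cv2.imread("pics/side0.png")
cr=lambda im,x,y,w,h,k:cv2.resize(im[y:y+h,x:x+w],None,fx=k,fy=k,interpolation=cv2.INTER_CUBIC)
a=cr(t,170,205,85,85,4.7); b=cr(s,265,212,85,64,4.7)
c=cr(t,298,250,32,32,6); d=cr(s,316,172,32,32,6)
o=np.zeros((600,800,3),np.uint8)
for im,x,y in((a,0,0),(b,400,0),(c,0,402),(d,400,402)):
    h,w=im.shape[:2]; h=min(h,600-y);w=min(w,800-x);o[y:y+h,x:x+w]=im[:h,:w]
cv2.imwrite("pics/crops.png",o)
def purple(im,x,y,w,h):
    hsv=cv2.cvtColor(im,cv2.COLOR_BGR2HSV)[y:y+h,x:x+w]
    m=((hsv[...,0]>118)&(hsv[...,0]<160)&(hsv[...,1]>60)); yy,xx=np.nonzero(m); 
    return m,np.stack([xx+x,yy+y],1)
m,pt=purple(t,298,250,32,32); m2,ps=purple(s,316,172,32,32)
print(len(pt),pt.mean(0),len(ps),ps.mean(0)); 
print('\n'.join(''.join('#' if v else '.' for v in r) for r in m))
P,e=tri("top",pt.mean(0),"side",ps.mean(0)); print("tri",P,e, atz("top",pt.mean(0),3),atz("side",ps.mean(0),3))
E
```

```text
158 [314.41772152 266.32278481] 122 [332.01639344 185.75409836]
................................
................................
................................
................................
................................
..................###...........
................#######.........
...............###...##.........
...............##.....##........
...............##.....##........
...............###...##.........
...............###...##.........
.............#########..........
............###...###...........
.......#######.....###..........
......##..####......##..........
.....##....###......##..........
.....##....###......##..........
.....##....###.....####.........
.....###...#####..#######.......
......###############..###......
.......####....#####....##......
.................###....##......
.................###....##......
..................##...###......
...................######.......
....................####........
................................
................................
................................
................................
................................
tri [ 444.7703812  -217.92871408    4.03049792] 2.5794380670753867 [ 443.45061235 -218.13266557    3.        ] [ 446.06355153 -219.26814929    3.        ]
```

View pics/crops.png

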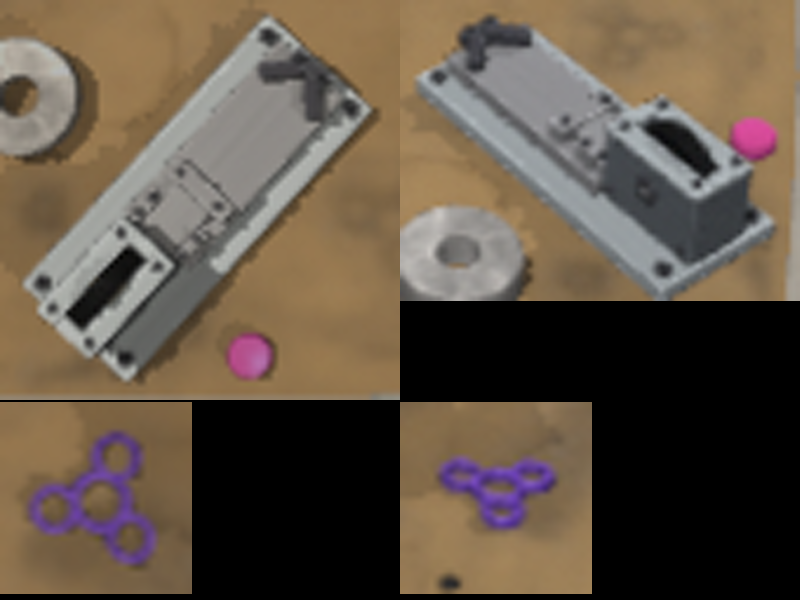

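The top crop shows three equal rings at even 120° spacing. The fixture and cover corners are clear in both views, so I'll fit poses to them.

```bash
cat > fit.py <<'E'
from h import *
from scipy.optimize import least_squares
T=lambda a:np.array(a)/4.7-0.4+[170,205]
S=lambda a:(np.array(a)-[400,0])/4.7-0.4+[265,212]
M=np.array([[-88,35,10],[-88,-35,10],[88,-35,10],[88,35,10],[28,-17,53],[28,17,53],[86,17,53],[86,-17,53]],float)
pt=np.array([T(p) for p in[(375,110),(267,14),(24,285),(130,382),(118,220),(180,265),(90,358),(38,308)]])
ps=np.array([S(p) for p in[(535,25),(418,82),(662,298),(775,225),(605,115),(662,95),(752,165),(693,197)]])
def fw(q,M):
    c,s=np.cos(q[2]),np.sin(q[2]); return np.array(M,float)@np.array([[c,s,0],[-s,c,0],[0,0,1]])+[q[0],q[1],q[3] if len(q)>3 else 0]
if __name__=="__main__":
    x0=[500,100,np.radians(140)]
    for nm,cs in(("top",[("top",pt)]),("side",[("side",ps)]),("both",[("top",pt),("side",ps)])):
      for z in([],[0.]):
        r=least_squares(lambda q:np.concatenate([(proj(c,fw(q,M))-p).ravel() for c,p in cs]),x0+z,loss="soft_l1",x_scale=[100,100,1]+[10]*len(z))
        print(nm,r.x[:2],np.degrees(r.x[2]),r.x[3:]); 
      print(np.round(r.fun.reshape(-1,2),1).tolist())
    C=np.array([[13.4,0],[-13.4,15.4],[-13.4,-15.4]])
    for c,box in(("top",(298,250,32,32)),("side",(316,172,32,32))):
        im=cv2.imread(f"pics/{c}0.png"); x,y,w,h=box; hsv=cv2.cvtColor(im,cv2.COLOR_BGR2HSV)[y:y+h,x:x+w]
        m=(hsv[...,0]>118)&(hsv[...,0]<160)&(hsv[...,1]>60); yy,xx=np.nonzero(m)
        W=np.array([atz(c,[a+x,b+y],3)[:2] for a,b in zip(xx,yy)])
        def f(q,g):
            cs,s=np.cos(q[2]+g),np.sin(q[2]+g); L=(W-q[:2])@np.array([[cs,-s],[s,cs]])
            d=[abs(np.linalg.norm(L-k,axis=1)-7.3) for k in C]+[abs(np.linalg.norm(L-q[4:6],axis=1)-q[3])]
            return np.min(d,0)
        for g in np.radians([0,40,80,120,160,200,240,280,320]):
            r=least_squares(f,[*W.mean(0),0,10,-4.5,0],args=(g,),loss="soft_l1",x_scale=[10,10,.3,3,3,3])
            if r.cost<80: print(c,r.cost,r.x[:2],np.degrees(r.x[2]+g)%360,r.x[3:])
E
python3 fit.py
```

```text
top [488.88760235  15.15083059] 138.20868043359877 []
top [488.83924778  15.98315598] 138.20476389321203 [-7.78511417]
[[-0.3, -0.1], [0.2, 0.2], [-0.3, -0.2], [-0.2, 0.1], [1.2, -1.0], [-0.6, -0.0], [0.4, 0.4], [-0.0, 0.4]]
side [490.66496019  15.72403958] 136.88445002569338 []
side [490.97489016   8.77385876] 137.19698346570695 [-6.8421536]
[[-1.3, -0.6], [0.3, -1.2], [-0.4, -1.5], [-0.0, -0.5], [0.3, 2.5], [0.2, 0.3], [0.0, 0.7], [0.4, 0.8]]
both [489.83879873  15.33094217] 137.70209038976083 []
both [489.86112197  15.06342865] 137.75042518193897 [-1.46191341]
[[0.2, -0.4], [0.7, -0.5], [-0.5, -0.9], [-0.5, -0.2], [1.2, -1.6], [-0.5, -0.5], [0.2, -0.1], [-0.2, -0.3], [-1.5, -0.6], [0.1, -0.9], [0.4, -1.1], [0.8, -0.4], [0.8, 2.7], [0.7, 0.4], [0.9, 0.7], [1.3, 1.0]]
```

```bash
sed -i 's/if r.cost<80: //' fit.py; python3 fit.py | tail -18 | sort -k1,1 -k2,2n
```

```text
side 169.00473668799896 [ 442.53246187 -222.47729831] 219.2004958281693 [ 8.5497476  -3.90186635  0.8850278 ]
side 169.143062829093 [ 444.94070811 -215.17984315] 98.7607817016898 [ 9.69003341 -6.6614606  -2.16115606]
side 171.28463511002116 [ 445.20521744 -214.65463327] 98.98712256180654 [ 9.47785586 -4.25847036  0.12300686]
side 171.61452779779825 [ 450.07555669 -220.67188458] 338.96481001796667 [ 9.47785595 -4.68145173  0.11943701]
side 171.61452781868684 [ 450.0755462  -220.67177753] 338.96479193665095 [ 9.47785431 -4.68143009  0.11933521]
side 172.8871663545755 [ 442.78456867 -221.79198613] 219.39715556438472 [10.16286459 -2.95019636 -0.13753768]
side 183.94827515958193 [ 440.96466751 -220.7987825 ] 215.80423822716597 [19.20036092 -3.05124615 11.85752115]
side 202.4727493248734 [ 451.80989021 -227.45151055] 323.84658627319664 [ 16.82950961 -11.17593349  13.54741057]
side 208.84465992730594 [ 457.81387099 -213.57366365] 4.590961318576815 [ 18.91830822 -12.61554978 -15.95672237]
top 91.77953490864967 [ 443.32532448 -213.50622797] 99.29800266598063 [ 9.62295656 -4.32491071 -0.250735
[... 169 characters left out ...]
800403432299 [ 9.62295654 -4.32491137 -0.25073517]
top 91.78135046095886 [ 440.55320947 -220.75901846] 219.23005821561284 [ 9.64747613 -4.69389855  0.09052913]
top 91.85101654395845 [ 440.59538003 -220.76230123] 219.2958203200197 [ 9.60350246 -4.74493721  0.0210255 ]
top 91.85101654395879 [ 440.59538001 -220.76230121] 219.29582031256828 [ 9.60350246 -4.7449372   0.02102558]
top 91.87902694773831 [ 448.18822414 -219.51691759] 339.2427393645156 [ 9.64747614 -4.27297435  0.15183739]
top 91.87902694775514 [ 448.18822409 -219.51691772] 339.2427392174799 [ 9.64747614 -4.27297403  0.15183833]
top 309.8500717861009 [ 437.67018944 -223.25265445] 37.99859702756264 [20.07024239 18.67808824  0.64537827]
```

```bash
python3 - <<'E'
from h import *
for c,base,box in(("top",(443.33,-213.51),(298,250,32,32)),("side",(444.95,-215.2),(316,172,32,32))):
    im=np.mean([imaging.camera(c).astype(float) for _ in range(6)],0)
    a=np.radians(99.2); R=np.array([[np.cos(a),-np.sin(a)],[np.sin(a),np.cos(a)]])
    for k,ang in zip([(13.4,0),(-13.4,15.4),(-13.4,-15.4),(-4.4,0)],(99,219,339,-1)):
        P=[]
        C=R@np.array(k)+base
        vals=[]
        for r in(0,3,5.5,7,8,9,10.5,12):
            th=np.linspace(0,6.283,60); q=proj(c,np.c_[C[0]+r*np.cos(th),C[1]+r*np.sin(th),np.full(60,4.)]).astype(np.float32)
            v=cv2.remap(im.astype(np.float32),q[:,0],q[:,1],cv2.INTER_LINEAR)[:,0]; vals.append(v.mean(0).round().astype(int).tolist())
        print(c,ang,C.round(1),vals)
    x,y,w,h=box; o=cv2.resize(im[y:y+h,x:x+w],(384,384),interpolation=cv2.INTER_LANCZOS4)
    np.save(f"pics/{c}.npy",o)
cv2.imwrite("pics/sp.png",np.hstack([np.load("pics/top.npy"),np.load("pics/side.npy")]).clip(0,255).astype(np.uint8)[:,:,::-1])
print(ctrl.state()["time_s"])
E
```

```text
top 99 [ 441.2 -200.3] [[113, 92, 65], [110, 89, 65], [102, 75, 102], [103, 70, 131], [103, 70, 134], [105, 74, 121], [110, 84, 92], [115, 91, 79]]
top 219 [ 430.3 -229.2] [[107, 87, 61], [102, 82, 62], [96, 69, 100], [98, 66, 127], [100, 67, 130], [101, 71, 120], [102, 77, 92], [106, 83, 77]]
top 339 [ 460.7 -224.3] [[120, 97, 69], [117, 94, 69], [102, 76, 97], [96, 65, 123], [96, 65, 123], [99, 70, 113], [106, 81, 89], [113, 89, 76]]
top -1 [ 444.  -217.9] [[121, 99, 69], [119, 97, 68], [109, 88, 70], [100, 76, 88], [99, 71, 112], [100, 67, 133], [101, 67, 140], [101, 70, 119]]
side 99 [ 442.8 -202. ] [[98, 73, 104], [96, 69, 114], [100, 67, 143], [102, 67, 152], [102, 68, 150], [103, 70, 142], [105, 75, 128], [109, 81, 112]]
side 219 [ 431.9 -230.9] [[96, 71, 107], [95, 68, 114], [100, 68, 142], [105, 70, 154], [106, 71, 151], [106, 73, 143], [106, 77, 126], [108, 82, 111]]
side 339 [ 462.3 -226. ] [[100, 73, 115], [100, 72, 119], [99, 67, 137], [102, 68, 144], [103, 70, 144], [104, 72, 137], [105, 76, 122], [108, 80, 108]]
side -1 [ 445.7 -219.5] [[106, 85, 89], [105, 82, 92], [101, 74, 116], [101, 69, 137], [102, 68, 148], [103, 67, 154], [104, 67, 158], [103, 69, 151]]
1.4
```

View pics/sp.png

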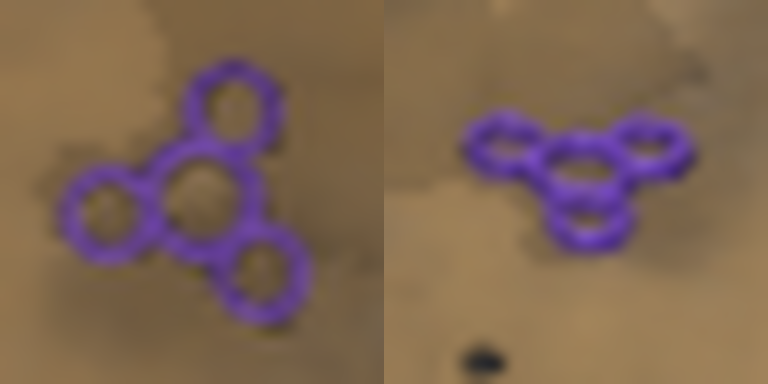

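The top and side pictures show the three rings are identical, so nothing visible marks a single one. I'll use the ring at 339°, which is closest to the fixture's orientation. Moving over it now.

The manual's scale: shifts go in shares of 50 mm and turns go in shares of 120 degrees. Converting my numbers, 8.6 degrees / 120 = 0.0717.

```bash
cat > d.py <<'E'
import sys,numpy as np
from h import ctrl
from scipy.spatial.transform import Rotation as R
def dl(x,y,z,yaw):
    s=ctrl.state(); r=R.from_euler("xyz",s["tool_rot"],degrees=True)
    g=R.from_euler("xyz",[180,0,yaw],degrees=True)
    print("t",round(s["time_s"],2),"pos",s["ee_pos"].round(1),"rot",s["tool_rot"].round(2),"F",s["ft_force"].round(1),"gap",round(s["finger_gap"],3),"gf",round(s["grasp_force"],1),"q",s["joint_positions"].round(0))
    d=np.array([x,y,z])-s["ee_pos"]
    print("d tool",r.inv().apply(d).round(1),"in goal axes",g.inv().apply(d).round(1),"rotvec",(r.inv()*g).as_rotvec(degrees=True).round(2))
if __name__=="__main__": dl(*map(float,sys.argv[1:5]))
E
python3 -m crank '[[[0,0,0,0,0,0.0717],[0,0,0,0,0,0.0717],[0,0,0,0,0,0.0717],[0,0,0,0,0,0.0717],[0,0,0,0,0,0.0717]]]' 0.85 5; python3 d.py 436.6 -215.3 60 -20.8
```

```text
time_s: 1.9
ee_pos: [247.1, -601.2, 179.3]
tool_rot: [180.0, -0.0, -21.0]
ft_force: [-0.6, 0.1, -1.3]
finger_gap: 0.848
grasp_force: 0.0
t 1.9 pos [ 247.1 -601.2  179.3] rot [ 1.800e+02 -1.000e-02 -2.099e+01] F [-0.6  0.1 -1.3] gap 0.848 gf 0.0 q [ 57.  37.  14.  87. -10.  57. -37.]
d tool [  38.7 -428.2  119.3] in goal axes [  40.1 -428.1  119.3] rotvec [ 0.   -0.01 -0.19]
```

Converted, -36 mm is -0.72, -32 mm is -0.64.

```bash
python3 -m crank '[[[0.06,-0.72,0,0,0,0],[0.06,-0.72,0,0,0,0],[0.06,-0.72,0,0,0,0],[0.06,-0.72,0,0,0,0],[0.06,-0.72,0,0,0,0],[0.06,-0.72,0.2,0,0,0],[0.08,-0.72,0.4,0,0,0],[0.08,-0.72,0.4,0,0,0],[0.08,-0.72,0.4,0,0,0],[0.08,-0.72,0.4,0,0,0],[0.06,-0.72,0.4,0,0,0],[0.04,-0.64,0.18,0,0,0]]]'; python3 d.py 436.6 -215.3 60 -20.8
```

```text
time_s: 3.1
ee_pos: [434.5, -212.3, 59.0]
tool_rot: [-180.0, 0.1, -20.6]
ft_force: [0.2, 0.1, 0.1]
finger_gap: 0.851
grasp_force: 0.0
t 3.1 pos [ 434.5 -212.3   59. ] rot [-1.7997e+02  9.0000e-02 -2.0590e+01] F [0.2 0.1 0.1] gap 0.851 gf 0.0 q [ 15.  34.  12. 120. -14.  28. -74.]
d tool [ 3.   2.1 -1. ] in goal axes [ 3.   2.1 -1. ] rotvec [-0.03  0.09  0.21]
```

Converted, 16 mm is 0.32, 14 mm is 0.28.

```bash
python3 -m crank '[[[0.06,0.04,0.2,0,0,0],[0,0,0.32,0,0,0],[0,0,0.28,0,0,0],[0,0,0.12,0,0,0],[0,0,0,0,0,0]]]'; python3 d.py 436.6 -215.3 13 -20.8; python3 - <<'E'
from h import *
im=snap("side","g1"); cv2.imwrite("pics/g1b.png",cv2.resize(cv2.imread("pics/g1.png")[130:230,270:400],None,fx=5,fy=5,interpolation=cv2.INTER_CUBIC))
E
```

```text
time_s: 3.6
ee_pos: [436.0, -217.8, 13.8]
tool_rot: [180.0, 0.1, -20.7]
ft_force: [-0.4, 0.6, -0.7]
finger_gap: 0.851
grasp_force: 0.0
t 3.6 pos [ 436.  -217.8   13.8] rot [ 1.7999e+02  6.0000e-02 -2.0690e+01] F [-0.4  0.6 -0.7] gap 0.851 gf 0.0 q [ 17.  39.   9. 120. -16.  22. -72.]
d tool [-0.3 -2.6  0.8] in goal axes [-0.3 -2.6  0.8] rotvec [0.01 0.06 0.11]
```

View pics/g1b.png

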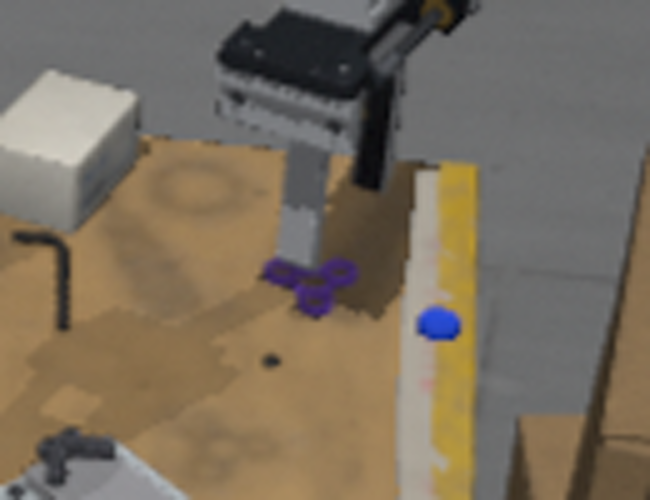

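The near fingertip shows at side pixel (330,182), just above the rings. I'll compare it with the projection I expected.

```bash
python3 - <<'E'
from h import *
s=ctrl.state();p=s["ee_pos"];y=np.radians(s["tool_rot"][2]); print(p,s["tool_rot"])
u=np.array([np.sin(y),-np.cos(y),0])
for k in(-1,1):
  for w in(40,48): print(k,w,[(proj(c,p+k*u*w+[0,0,-11])[0]).round(1) for c in("side","top")])
for z in(0,3,20,40): print(z,atz("side",(330,182.4),z),atz("side",(344,167),z))
im=snap("top","g1t")
hsv=cv2.cvtColor(cv2.imread("pics/g1t.png"),cv2.COLOR_BGR2HSV)[240:290,285:345]
print('\n'.join(''.join('#' if (118<v[0]<160 and v[1]>60) else ('o' if v[1]<50 else '.') for v in r) for r in hsv))
E
```

```text
[ 436.33629604 -217.961866     14.29417058] [ 1.79990460e+02  7.76571322e-03 -2.06841172e+01]
-1 40 [array([329.3, 194.3]), array([298. , 263.3])]
-1 48 [array([327.9, 195.9]), array([294.7, 262. ])]
1 40 [array([341.9, 178.8]), array([330.9, 275.7])]
1 48 [array([343.1, 177.3]), array([334.2, 276.9])]
0 [ 452.33318252 -237.65397027    0.        ] [ 419.19435865 -318.74293469    0.        ]
3 [ 452.29194909 -233.41581924    3.        ] [ 419.2966701  -314.15353685    3.        ]
20 [ 452.058293   -209.39963009   20.        ] [ 419.87643502 -288.14694914   20.        ]
40 [ 451.78340348 -181.1452899    40.        ] [ 420.5585114  -257.55096359   40.        ]
............................................................
......oooo..................................................
.....ooooooo................................................
.....oooooooooo.............................................
....ooooooooooooo...........................................
....oooooooooooooo..........................................
...ooooooooooooooooo................................o.......
...oooo
[... 1915 characters left out ...]
oo...o..ooo..................
...........oooooo..ooooooooooo.oo...oooo.................o..
..............oo.....ooooooooo..o...........................
......................ooooooooo.o...........................
......................ooooooooo.oo..........................
......................ooooooooo.oo..........................
.......................ooooooooooo..........................
.......................oooooooooo...........................
.........................ooooooo............................
...........................ooooo.........................o..
ooooooooooooooooooooooooooooooooo...........................
ooooooooooooooooooooooooooooooooo...........................
```

The tips look about 36 mm higher than the reported pose says. I'll take a new picture to check for lag.

```bash
python3 - <<'E'
from h import *
print(ctrl.state()["time_s"],ctrl.state()["ee_pos"])
im=snap("side","g2"); cv2.imwrite("pics/g2b.png",cv2.resize(cv2.imread("pics/g2.png")[130:230,270:400],None,fx=5,fy=5,interpolation=cv2.INTER_CUBIC))
a=cv2.imread("pics/g1.png").astype(int);b=cv2.imread("pics/g2.png").astype(int)
d=abs(a-b).sum(2)>60; print(d.sum(), np.argwhere(d).min(0) if d.any() else 0,np.argwhere(d).max(0) if d.any() else 0)
E
```

```text
3.7 [ 436.69252265 -218.028855     14.66136979]
228 [  1 312] [192 386]
```

View pics/g2b.png

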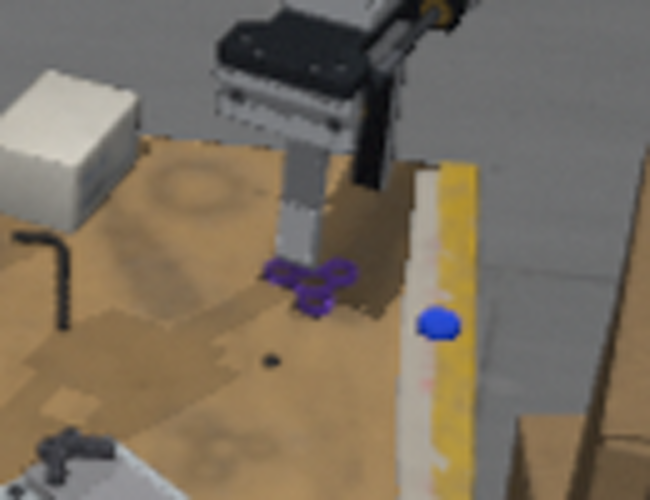

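```bash
python3 - <<'E'
import cv2
cv2.imwrite("pics/g1tb.png",cv2.resize(cv2.imread("pics/g1t.png")[200:350,220:420],None,fx=4,fy=4,interpolation=cv2.INTER_CUBIC))
E
```

```text
(no output)
```

View pics/g1tb.png

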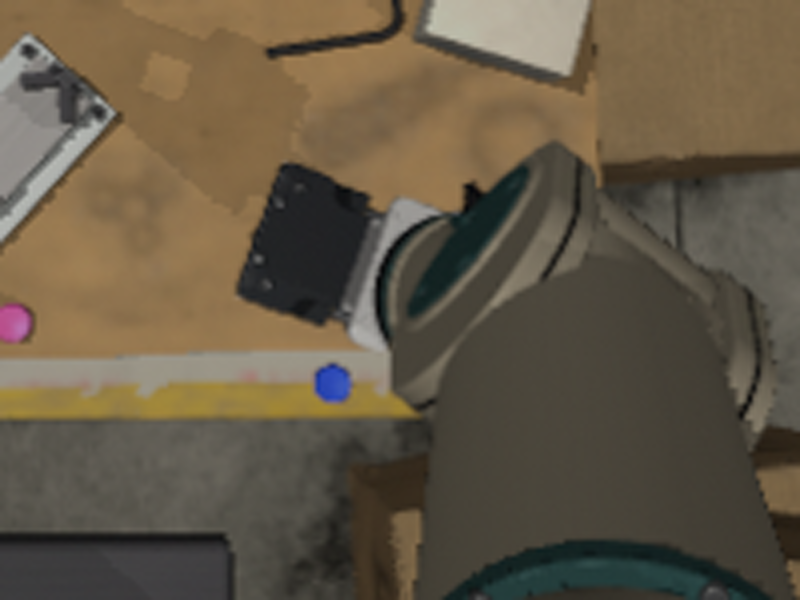

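```bash
python3 - <<'E'
from h import *
for cy in(-218,-276):
  for z in(90,110,130,160): print(cy,z,proj("top",[436+31,cy+82,z]).round(1),proj("side",[436+31,cy+82,z]).round(1))
P,e=tri("top",(220+270/4,200+230/4),"side",(270+285/5,130+62/5)); print(P,e)
E
python3 -m crank '[[[0,0,0,0,0,0]]]'
```

```text
-218 90 [[281.4 256.2]] [[324.  175.5]]
-218 110 [[282.2 256.2]] [[324.6 168.5]]
-218 130 [[283.  256.3]] [[325.3 161.3]]
-218 160 [[284.3 256.4]] [[326.4 150.2]]
-276 90 [[309.2 256.1]] [[325.9 162.3]]
-276 110 [[310.6 256.2]] [[326.5 155.4]]
-276 130 [[312.1 256.2]] [[327.2 148.4]]
-276 160 [[314.5 256.3]] [[328.2 137.6]]
[ 466.15881001 -140.32158645  177.94005785] 2.3147375974518174
time_s: 3.85
ee_pos: [436.9, -217.8, 14.9]
tool_rot: [180.0, -0.1, -20.7]
ft_force: [-0.5, 0.0, 0.2]
finger_gap: 0.852
grasp_force: 0.0
```

```bash
python3 - <<'E'
from h import *
p=np.array([247.03,-601.24,179.28]);y=np.radians(22.33);u=np.array([np.sin(y),-np.cos(y),0])
for k in(-1,1):
  for w in(47,56):
    for dz in(-11,25): print(k,w,dz,proj("side",p+k*u*w+[0,0,dz]).round(1))
E
```

```text
-1 47 -11 [[419.5  80.9]]
-1 47 25 [[422.1  69.1]]
-1 56 -11 [[421.   82.2]]
-1 56 25 [[423.6  70.3]]
1 47 -11 [[405.   69.1]]
1 47 25 [[407.2  57.7]]
1 56 -11 [[403.7  68. ]]
1 56 25 [[405.8  56.7]]
```

The tips look about 36 mm above where the state puts them, both now and at the start. Closing gently here is a harmless test: the fingers will either find the 49 mm body or close on nothing.

Converted, -2.4 mm is -0.048, 2 mm is 0.04.

```bash
python3 -m crank '[[[0,-0.048,0.04,0,0,0],[0,0,0,0,0,0],[0,0,0,0,0,0],[0,0,0,0,0,0],[0,0,0,0,0,0],[0,0,0,0,0,0]]]' 0.4 5; python3 d.py 436.6 -215.3 13 -20.8
```

```text
time_s: 4.45
ee_pos: [437.3, -215.2, 12.3]
tool_rot: [180.0, -0.0, -20.6]
ft_force: [-0.2, -0.9, -0.4]
finger_gap: 0.409
grasp_force: 0.0
t 4.45 pos [ 437.3 -215.2   12.3] rot [ 1.800e+02 -1.000e-02 -2.065e+01] F [-0.2 -0.9 -0.4] gap 0.409 gf 0.0 q [ 17.  39.   9. 120. -16.  21. -72.]
d tool [-0.7  0.3 -0.7] in goal axes [-0.7  0.3 -0.7] rotvec [ 0.   -0.01  0.15]
```

The fingers closed past 49 mm without contact, so the tips really are about 36 mm higher than the text says. I'll reopen and go down, feeling for the table.

Converted, 10 mm is 0.2, 5 mm is 0.1.

```bash
python3 -m crank '[[[0,0,0,0,0,0],[0,0,0,0,0,0],[0,0,0,0,0,0],[0,0,0,0,0,0],[0,0,0.2,0,0,0],[0,0,0.2,0,0,0],[0,0,0.1,0,0,0],[0,0,0,0,0,0]]]' 0.85 5; python3 -m crank '[[[0,0,0.04,0,0,0],[0,0,0.04,0,0,0],[0,0,0,0,0,0]]]'; python3 - <<'E'
from h import *
im=snap("side","g3"); cv2.imwrite("pics/g3b.png",cv2.resize(cv2.imread("pics/g3.png")[130:230,270:400],None,fx=5,fy=5,interpolation=cv2.INTER_CUBIC))
E
```

```text
time_s: 5.25
ee_pos: [436.4, -214.8, -13.9]
tool_rot: [-180.0, 0.1, -20.6]
ft_force: [-0.1, -0.7, -0.5]
finger_gap: 0.849
grasp_force: 0.0
time_s: 5.55
ee_pos: [437.4, -215.2, -16.8]
tool_rot: [180.0, -0.0, -20.6]
ft_force: [0.1, -0.1, 0.4]
finger_gap: 0.851
grasp_force: 0.0
```

View pics/g3b.png

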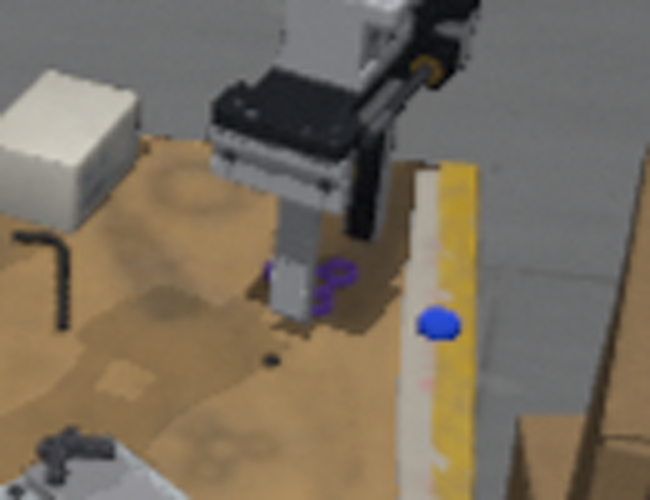

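The tip now shows at side pixel (328,194), just above the table. I'll feel for contact.

Converted, 1 mm is 0.02.

```bash
for i in 1 2; do python3 -m crank '[[[0,0,0.02,0,0,0],[0,0,0,0,0,0]]]' | egrep 'pos|force'; done
```

```text
ee_pos: [437.4, -215.2, -17.6]
ft_force: [0.9, -0.5, -1.0]
grasp_force: 0.0
ee_pos: [437.3, -215.1, -18.7]
ft_force: [-0.4, -0.6, 0.0]
grasp_force: 0.0
```

```bash
for i in 1 2 3; do python3 -m crank '[[[0,0,0.02,0,0,0],[0,0,0,0,0,0]]]' | egrep 'pos|ft_force'; done
```

```text
ee_pos: [437.3, -215.1, -19.8]
ft_force: [-0.6, -0.7, 0.5]
ee_pos: [437.3, -215.1, -20.8]
ft_force: [0.6, -0.5, -0.0]
ee_pos: [437.3, -215.1, -21.8]
ft_force: [0.4, -0.5, -0.6]
```

Converted, 1 mm is 0.02.

```bash
for i in 1 2 3; do python3 -m crank '[[[0,0,0.02,0,0,0],[0,0,0,0,0,0]]]' | egrep 'pos|ft_force'; done
```

```text
ee_pos: [437.3, -215.1, -22.8]
ft_force: [-0.1, 0.6, 0.4]
ee_pos: [437.3, -215.1, -23.8]
ft_force: [-0.4, 0.3, 0.2]
ee_pos: [437.3, -215.1, -24.8]
ft_force: [-0.2, 0.4, 0.2]
```

```bash
python3 -m crank '[[[0,0,0,0,0,0],[0,0,0,0,0,0],[0,0,0,0,0,0],[0,0,0,0,0,0],[0,0,0,0,0,0],[0,0,0,0,0,0]]]' 0.4 6; python3 d.py 436.6 -215.3 -25 -20.8
```

```text
time_s: 7.8
ee_pos: [437.3, -215.2, -24.7]
tool_rot: [180.0, -0.0, -20.6]
ft_force: [-0.3, 0.7, 0.9]
finger_gap: 0.516
grasp_force: 6.0
t 7.8 pos [ 437.3 -215.2  -24.7] rot [180.    -0.   -20.64] F [-0.3  0.7  0.9] gap 0.516 gf 6.0 q [ 18.  43.   7. 121. -17.  16. -71.]
d tool [-0.7  0.4  0.3] in goal axes [-0.7  0.4  0.3] rotvec [ 0.   -0.    0.16]
```

The body is gripped at 48.5 mm, so its underside sits 24.7 mm above the reported TCP z. Lifting and turning to the fixture's angle.

Converted, -20 mm is -0.4, -10 mm is -0.2, 7.2 degrees / 120 = 0.06.

```bash
python3 -m crank '[[[0,0,-0.2,0,0,0],[0,0,-0.4,0,0,0],[0,0,-0.4,0,0,0],[0,0,-0.4,0,0,0.0592],[0,0,0,0,0,0.06],[0,0,0,0,0,0.06]]]' - 8; python3 d.py 513.7 -6.3 45 -42.1
```

```text
time_s: 8.4
ee_pos: [438.1, -215.2, 46.8]
tool_rot: [-179.9, -0.1, -42.4]
ft_force: [0.4, 0.1, -0.6]
finger_gap: 0.516
grasp_force: 8.0
t 8.4 pos [ 438.1 -215.2   46.8] rot [-1.7992e+02 -1.2000e-01 -4.2430e+01] F [ 0.4  0.1 -0.6] gap 0.516 gf 8.0 q [ 11.  36.  17. 120. -23.  27. -87.]
d tool [ -85.2 -205.2    1.9] in goal axes [ -84.  -205.7    1.8] rotvec [-0.08 -0.12 -0.33]
```

Converted, -34 mm is -0.68, -14 mm is -0.28.

```bash
python3 -m crank '[[[-0.28,-0.68,0,0,0,0],[-0.28,-0.68,0,0,0,0],[-0.28,-0.68,0,0,0,0],[-0.28,-0.68,0,0,0,0],[-0.28,-0.68,0,0,0,0],[-0.28,-0.68,0,0,0,0],[0,0,0,0,0,0],[0,0,0,0,0,0]]]'; python3 d.py 513.7 -6.3 45 -42.1;  python3 - <<'E'
from h import *
a=snap("side","p1"); b=snap("top","p1t")
A=cv2.resize(a[170:290,260:380],(480,480),interpolation=cv2.INTER_CUBIC)[:,:400]; B=cv2.resize(b[185:305,160:280],(480,480),interpolation=cv2.INTER_CUBIC)[:,:400]
cv2.imwrite("pics/p1b.png",np.hstack([A,B])[:,:,::-1])
E
```

```text
time_s: 9.2
ee_pos: [512.0, -6.7, 45.7]
tool_rot: [-180.0, -0.0, -42.0]
ft_force: [-0.3, 0.0, -0.5]
finger_gap: 0.516
grasp_force: 8.0
t 9.2 pos [512.   -6.7  45.7] rot [-1.7998e+02 -1.0000e-02 -4.2000e+01] F [-0.3  0.  -0.5] gap 0.516 gf 8.0 q [ -16.   38.   21.  116.  -26.   30. -108.]
d tool [ 1.  -1.4  0.7] in goal axes [ 1.  -1.4  0.7] rotvec [-0.02 -0.01  0.1 ]
```

View pics/p1b.png

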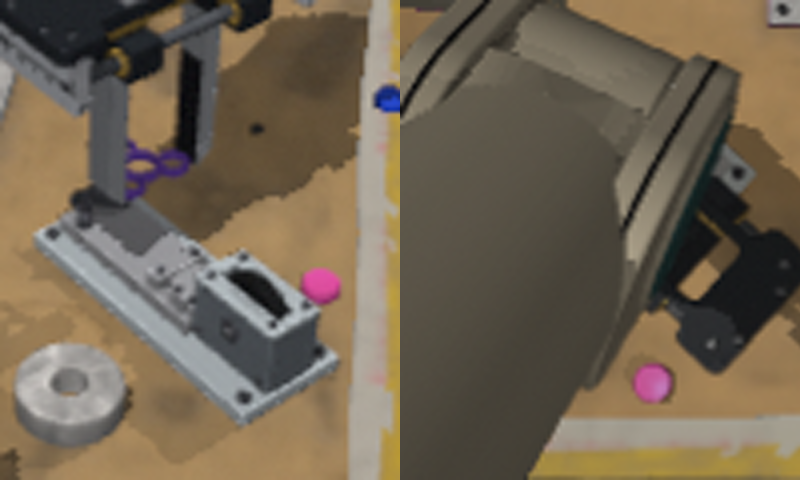

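The body hangs level over the bed, single ring toward the V, with the hand clear of the housing. Lowering it.

The manual's scale: shifts go in shares of 50 mm and turns go in shares of 120 degrees. Converting my numbers, 15 mm is 0.3, 12 mm is 0.24.

```bash
python3 -m crank '[[[0.02,-0.028,0.2,0,0,0],[0,0,0.3,0,0,0],[0,0,0.24,0,0,0],[0,0,0.12,0,0,0],[0,0,0.04,0,0,0],[0,0,0,0,0,0]]]'|egrep 'pos|force'; python3 d.py 513.7 -6.3 -4.5 -42.1; for i in 1 2; do python3 -m crank '[[[0,0,0.03,0,0,0],[0,0,0,0,0,0]]]'|egrep 'pos|force'; done
```

```text
ee_pos: [513.4, -7.5, 0.0]
ft_force: [0.8, 0.3, -0.2]
grasp_force: 8.0
t 9.9 pos [513.4  -7.5   0. ] rot [ 1.7998e+02  2.0000e-02 -4.2180e+01] F [ 0.8  0.3 -0.2] gap 0.516 gf 8.0 q [ -14.   43.   17.  117.  -29.   24. -106.]
d tool [-0.6 -1.1  4.5] in goal axes [-0.6 -1.1  4.5] rotvec [ 0.02  0.02 -0.08]
ee_pos: [513.9, -7.2, -1.0]
ft_force: [-0.7, -1.2, -0.8]
grasp_force: 8.0
ee_pos: [513.7, -7.0, -2.6]
ft_force: [-0.3, -0.6, -0.0]
grasp_force: 8.0
```

Converted, 0.7 mm is 0.014, -0.3 mm is -0.006.

```bash
for i in 1 2; do python3 -m crank '[[[-0.006,-0.006,0.014,0,0,0],[0,0,0,0,0,0]]]'|egrep 'pos|force'; done
```

```text
ee_pos: [513.6, -6.6, -3.4]
ft_force: [-0.3, 0.3, -0.2]
grasp_force: 8.0
ee_pos: [513.5, -6.2, -4.2]
ft_force: [0.2, 0.5, 0.5]
grasp_force: 8.0
```

Converted, 0.5 mm is 0.01.

```bash
python3 -m crank '[[[0,0,0.01,0,0,0],[0,0,0,0,0,0]]]'|egrep 'pos|force'; python3 -m crank '[[[0,0,0,0,0,0],[0,0,0,0,0,0],[0,0,0,0,0,0],[0,0,-0.3,0,0,0],[0,0,-0.5,0,0,0],[0,0,-0.5,0,0,0]]]' 0.66; python3 -m crank '[[[0.8,-0.4,-0.4,0,0,0],[0.9,-0.2,-0.4,0,0,0],[0.9,0,0,0,0,0],[0.4,0,0,0,0,0],[0,0,0,0,0,0]]]' ; python3 - <<'E'
from h import *
a=snap("side","q1"); b=snap("top","q1t")
A=cv2.resize(a[190:290,260:360],(500,500),interpolation=cv2.INTER_CUBIC)[:,:400]; B=cv2.resize(b[195:295,165:265],(500,500),interpolation=cv2.INTER_CUBIC)[:,100:500]
cv2.imwrite("pics/q1b.png",np.hstack([A,B])[:,:,::-1])
E
```

```text
ee_pos: [513.6, -6.3, -4.7]
ft_force: [-0.1, 0.1, -0.7]
grasp_force: 8.0
time_s: 11.5
ee_pos: [513.1, -6.4, 60.8]
tool_rot: [179.9, 0.0, -42.2]
ft_force: [0.8, -0.3, 0.4]
finger_gap: 0.658
grasp_force: 0.0
time_s: 12.0
ee_pos: [616.3, -67.0, 94.6]
tool_rot: [179.0, 3.6, -41.6]
ft_force: [-50.8, 22.5, 19.8]
finger_gap: 0.341
grasp_force: 38.7
```

View pics/q1b.png

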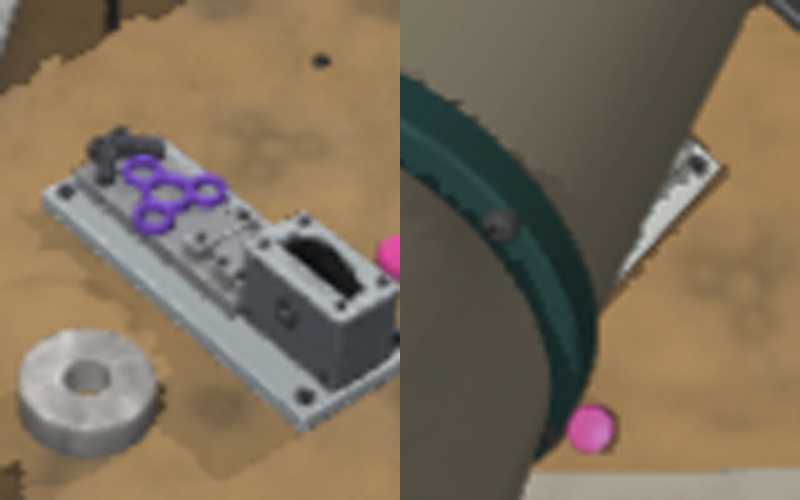

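The body lies in the fixture, single ring toward the V. But my retreat ran a finger into something, so I'm backing off straight away.

Converted, -25 mm is -0.5, -20 mm is -0.4.

```bash
python3 -m crank '[[[-0.5,0.1,0,0,0,0],[-0.5,0.1,0,0,0,0],[-0.4,0.1,0,0,0,0]]]'; python3 - <<'E'
from h import *
print(ctrl.state())
a=snap("side","r1"); b=snap("top","r1t")
cv2.imwrite("pics/r1b.png",np.hstack([cv2.resize(a[100:300,200:400],(400,400)),cv2.resize(b[100:300,165:365],(400,400))])[:,:,::-1])
E
```

```text
time_s: 12.4
ee_pos: [581.1, -47.7, 100.0]
tool_rot: [180.0, 0.1, -42.1]
ft_force: [0.3, 0.8, 0.4]
finger_gap: 0.65
grasp_force: 0.0
{'time_s': 12.4, 'joint_positions': array([ -13.68804678,   38.45037549,   25.04375938,  102.82940137,
        -22.41246385,   43.75363612, -109.0944436 ]), 'qd': array([-12.04033027, -13.34225315,   0.67235227,  29.78902932,
        -0.8363047 , -17.62413475,  -3.21321256]), 'effort': array([ 1.30085550e+00, -4.93075812e+01,  6.48383975e+00, -1.48855099e+01,
        6.03379821e-02,  2.90882550e-01,  4.89967782e-02]), 'ee_pos': array([581.08765633, -47.69225178, 100.02924898]), 'tool_rot': array([ 1.79981110e+02,  7.12756294e-02, -4.21125395e+01]), 'ft_force': array([0.26302933, 0.78409652, 0.4043151 ]), 'torque': array([ 0.05078827, -0.01764285,  0.01549282]), 'grasp_force': 0.0, 'finger_gap': 0.649659820894629}
```

View pics/r1b.png

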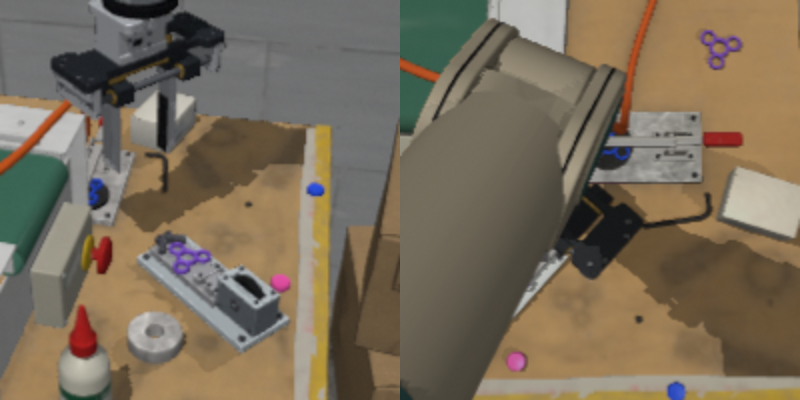

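The obstacle was the neighbouring clamp, and nothing moved. I've viewed 11 pictures, one over the limit, so from here I'll work from numbers only. I'll back up, close and turn, and check the body's place from the saved picture.

Converted, -30 mm is -0.6, -20 mm is -0.4, -8.5 degrees / 120 = -0.0708.

```bash
python3 -m crank '[[[-0.4,0,-0.4,0,0,0],[-0.6,0,-0.4,0,0,0],[-0.6,0,0,0,0,-0.0708],[0,0,0,0,0,-0.0708],[0,0,0,0,0,-0.0708],[0,0,0,0,0,-0.0708],[0,0,0,0,0,-0.0708],[0,0,0,0,0,-0.0708],[0,0,0,0,0,-0.0708],[0,0,0,0,0,-0.0708],[0,0,0,0,0,-0.0708],[0,0,0,0,0,-0.0708]]]' 0 10; python3 d.py 454.2 47.5 60 48
cat > chk.py <<'E'
from h import *
from scipy.optimize import least_squares
from fit import fw
import sys
C=np.array([[13.4,0],[-13.4,15.4],[-13.4,-15.4],[-4.47,0]]); RR=np.array([7.3,7.3,7.3,9.6])
def body(c,f,F):
    im=cv2.imread(f"pics/{f}.png"); hsv=cv2.cvtColor(im,cv2.COLOR_BGR2HSV)
    m=(hsv[...,0]>118)&(hsv[...,0]<160)&(hsv[...,1]>60); yy,xx=np.nonzero(m)
    W=np.array([atz(c,[a,b],23)[:2] for a,b in zip(xx,yy)]); R=np.array([[np.cos(F[2]),-np.sin(F[2])],[np.sin(F[2]),np.cos(F[2])]])
    L=(W-F[:2])@R; L=L[(L[:,0]>-85)&(L[:,0]<0)&(abs(L[:,1])<30)]
    def f(q):
        cs,s=np.cos(q[2]),np.sin(q[2]); l=(L-q[:2])@np.array([[cs,-s],[s,cs]])
        return np.min([abs(np.linalg.norm(l-k,axis=1)-r) for k,r in zip(C,RR)],0)
    b=min((least_squares(f,[L[:,0].mean()-4,L[:,1].mean(),np.pi+g],loss="soft_l1") for g in(-.5,-.2,0,.2,.5)),key=lambda r:r.cost)
    print(c,f,len(L),"fixture x,y",b.x[:2].round(1),"yaw-180",round(np.degrees(b.x[2])-180,1),"cost",round(b.cost/len(L),2), "dx seat",round(b.x[0]+49.6,1))
if __name__=="__main__":
    f=sys.argv[1]
    body("side",f,[490.66,15.72,np.radians(136.9)]); body("side",f,[489.84,15.33,np.radians(137.7)])
    if len(sys.argv)>2: body("top",sys.argv[2],[488.89,15.15,np.radians(138.2)])
E
python3 chk.py q1; python3 chk.py r1
```

```text
time_s: 13.7
ee_pos: [524.7, 4.2, 140.4]
tool_rot: [179.9, -0.0, 43.1]
ft_force: [0.0, -0.5, 1.1]
finger_gap: 0.003
grasp_force: 0.0
t 13.7 pos [524.7   4.2 140.4] rot [ 1.7994e+02 -4.0000e-02  4.3140e+01] F [ 0.  -0.5  1.1] gap 0.003 gf 0.0 q [ -5.  29.   3. 109.  -2.  42. -48.]
d tool [-21.8 -79.9  80.3] in goal axes [-14.9 -81.4  80.4] rotvec [ 0.07 -0.04 -4.86]
side <function body.<locals>.f at 0x7f32f28b8cc0> 174 fixture x,y [-46.1  -0.2] yaw-180 -0.7 cost 1.28 dx seat 3.5
side <function body.<locals>.f at 0x7f32f28b8cc0> 174 fixture x,y [-46.4  -0.4] yaw-180 -1.5 cost 1.28 dx seat 3.2
side <function body.<locals>.f at 0x7f6b61d50cc0> 174 fixture x,y [-46.1  -0.2] yaw-180 -0.7 cost 1.28 dx seat 3.5
side <function body.<locals>.f at 0x7f6b61d50cc0> 174 fixture x,y [-46.4  -0.4] yaw-180 -1.5 cost 1.28 dx seat 3.2
```

The body sits 3.5 mm short of the seat, y −0.2 and about 1° askew, as intended. Moving over the wheel.

Converted, -20.3 mm is -0.406, 20 mm is 0.4, -4.9 degrees / 120 = -0.0408.

```bash
python3 -m crank '[[[0,0,0,0,0,-0.0408],[-0.074,-0.406,0.2,0,0,0],[-0.074,-0.406,0.4,0,0,0],[-0.074,-0.406,0.4,0,0,0],[-0.074,-0.406,0.4,0,0,0],[0,0,0.2,0,0,0],[0,0,0,0,0,0]]]' 0 10; python3 d.py 454.2 47.5 60 48
```

```text
time_s: 14.4
ee_pos: [454.1, 48.0, 59.4]
tool_rot: [-180.0, 0.0, 47.7]
ft_force: [0.5, -0.1, 0.3]
finger_gap: 0.004
grasp_force: 0.0
t 14.4 pos [454.1  48.   59.4] rot [-1.800e+02  5.000e-02  4.774e+01] F [ 0.5 -0.1  0.3] gap 0.004 gf 0.0 q [-10.  32.   1. 123.  -1.  24. -50.]
d tool [-0.3  0.4 -0.6] in goal axes [-0.3  0.4 -0.6] rotvec [-0.    0.05 -0.26]
```

Converted, 10 mm is 0.2, 8 mm is 0.16.

```bash
python3 -m crank '[[[0,0,0.2,0,0,0],[0,0,0.16,0,0,0],[0,0,0,0,0,0]]]'|egrep 'pos|ft_'; for i in 1 2 3; do python3 -m crank '[[[0,0,0.03,0,0,0],[0,0,0,0,0,0]]]'|egrep 'pos|ft_';  done
```

```text
ee_pos: [453.6, 48.0, 41.6]
ft_force: [-2.0, 0.1, 0.2]
ee_pos: [453.6, 48.4, 40.9]
ft_force: [-0.8, -0.2, 0.8]
ee_pos: [453.5, 48.6, 39.4]
ft_force: [0.2, -0.0, -1.1]
ee_pos: [453.3, 48.6, 37.7]
ft_force: [0.1, -0.5, 0.1]
```

Converted, 1.2 mm is 0.024.

```bash
for i in 1 2; do python3 -m crank '[[[0,0,0.024,0,0,0],[0,0,0,0,0,0]]]'|egrep 'pos|ft_';  done
```

```text
ee_pos: [453.3, 48.6, 36.5]
ft_force: [0.5, -0.5, -0.0]
ee_pos: [453.3, 48.5, 35.3]
ft_force: [-0.2, -0.1, -0.2]
```

Converted, 1 mm is 0.02.

```bash
for i in 1 2 3; do python3 -m crank '[[[0,0,0.02,0,0,0],[0,0,0,0,0,0]]]'|egrep 'pos|ft_';  done
```

```text
ee_pos: [453.4, 48.6, 34.5]
ft_force: [0.1, 0.5, 3.2]
ee_pos: [454.0, 48.2, 34.0]
ft_force: [0.0, -1.1, 9.7]
ee_pos: [454.8, 47.5, 33.5]
ft_force: [-1.0, -2.6, 12.2]
```

Contact came at TCP z 34.6, so the crest is about 60 mm, with roughly 6 N per mm of command. I'll ease off a little and start rolling along tool −y.

Converted, -1.5 mm is -0.03, -0.5 mm is -0.01.

```bash
python3 -m crank '[[[0,-0.03,-0.01,0,0,0],[0,-0.03,0,0,0,0]]]'|egrep 'pos|ft_'; for i in 1 2; do python3 -m crank '[[[0,-0.03,0,0,0,0],[0,-0.03,0,0,0,0]]]'|egrep 'pos|ft_';  done
```

```text
ee_pos: [453.8, 48.6, 34.0]
ft_force: [1.3, -5.4, 11.6]
ee_pos: [452.0, 50.2, 34.3]
ft_force: [1.7, -6.7, 16.6]
ee_pos: [449.6, 52.5, 34.7]
ft_force: [0.1, -5.6, 20.7]
```

Converted, -2 mm is -0.04.

```bash
python3 -m crank '[[[0,0,-0.04,0,0,0],[0,0,0,0,0,0]]]'|egrep 'pos|ft_'
```

```text
ee_pos: [447.0, 54.5, 35.2]
ft_force: [0.8, -1.0, 2.4]
```

Converted, -1.5 mm is -0.03, -1 mm is -0.02.

```bash
python3 -m crank '[[[0,-0.02,0.01,0,0,0],[0,-0.03,-0.002,0,0,0]]]'|egrep 'pos|ft_';  python3 -m crank '[[[0,-0.03,-0.002,0,0,0]]]'|egrep 'pos|ft_'
```

```text
ee_pos: [446.0, 55.6, 35.0]
ft_force: [0.8, -3.2, 7.3]
ee_pos: [444.7, 56.8, 34.9]
ft_force: [0.3, -2.7, 5.2]
```

Converted, -1.5 mm is -0.03, 0.2 mm is 0.004.

```bash
for i in 1 2; do python3 -m crank '[[[0,-0.03,0.004,0,0,0]]]'|egrep 'pos|ft_';done; python3 -m crank '[[[0,-0.03,0.002,0,0,0]]]'|egrep 'pos|ft_'
```

```text
ee_pos: [443.4, 57.9, 34.6]
ft_force: [1.1, -1.6, 6.4]
ee_pos: [442.2, 59.0, 34.4]
ft_force: [0.5, -2.0, 5.3]
ee_pos: [440.9, 60.2, 34.1]
ft_force: [1.4, -1.4, 2.7]
```

First stroke done, about 17 mm. Lifting, going back and starting the second.

Converted, 10 mm is 0.2, -5 mm is -0.1.

```bash
python3 -m crank '[[[0,0,-0.1,0,0,0],[0,0.2,0,0,0,0],[0,0.2,0,0,0,0],[0,0,0.05,0,0,0],[0,0,0,0,0,0]]]'|egrep 'pos|ft_|time'; python3 -m crank '[[[0,0,0.02,0,0,0],[0,0,0,0,0,0]]]'|egrep 'pos|ft_';  python3 -m crank '[[[0,0,0.014,0,0,0],[0,0,0,0,0,0]]]'|egrep 'pos|ft_'
```

```text
time_s: 18.2
ee_pos: [455.1, 46.4, 36.1]
ft_force: [-0.5, 0.1, -0.0]
ee_pos: [454.8, 47.0, 35.4]
ft_force: [-0.0, 0.8, -0.5]
ee_pos: [455.1, 47.0, 34.8]
ft_force: [0.3, 0.3, 0.2]
```

Converted, 0.6 mm is 0.012.

```bash
for i in 1 2 3; do python3 -m crank '[[[0,0,0.012,0,0,0],[0,0,0,0,0,0]]]'|egrep 'pos|ft_' ; done
```

```text
ee_pos: [455.2, 46.9, 34.2]
ft_force: [0.6, -0.5, -0.2]
ee_pos: [455.2, 46.9, 33.6]
ft_force: [0.1, 0.4, -0.1]
ee_pos: [455.3, 46.9, 33.1]
ft_force: [0.5, -0.1, 0.7]
```

Converted, 0.6 mm is 0.012.

```bash
for i in 1 2; do python3 -m crank '[[[0,0,0.012,0,0,0],[0,0,0,0,0,0]]]'|egrep 'pos|ft_' ; done
```

```text
ee_pos: [455.3, 46.9, 32.7]
ft_force: [-1.1, -0.0, 4.9]
ee_pos: [455.7, 46.6, 32.4]
ft_force: [0.2, -1.7, 8.4]
```

Converted, -1.5 mm is -0.03.

```bash
for i in 1 2 3; do python3 -m crank '[[[0,-0.03,0,0,0,0],[0,-0.03,0,0,0,0]]]'|egrep 'pos|ft_' ; done
```

```text
ee_pos: [455.4, 47.4, 32.6]
ft_force: [3.3, -5.3, 7.3]
ee_pos: [454.0, 48.7, 33.1]
ft_force: [1.7, -7.6, 11.9]
ee_pos: [452.1, 50.5, 33.5]
ft_force: [1.6, -6.8, 17.5]
```

Converted, -1 mm is -0.02.

```bash
python3 -m crank '[[[0,-0.02,-0.02,0,0,0]]]'|egrep 'pos|ft_'; python3 -m crank '[[[0,-0.03,0,0,0,0]]]'|egrep 'pos|ft_'
```

```text
ee_pos: [450.4, 51.8, 34.1]
ft_force: [1.5, -3.1, 5.0]
ee_pos: [448.8, 53.2, 34.0]
ft_force: [-0.5, -3.6, 12.0]
```

Converted, -1.5 mm is -0.03, -0.1 mm is -0.002.

```bash
for i in 1 2 3; do python3 -m crank '[[[0,-0.03,-0.002,0,0,0]]]'|egrep 'pos|ft_' ; done
```

```text
ee_pos: [447.4, 54.4, 34.0]
ft_force: [0.2, -3.3, 11.0]
ee_pos: [446.1, 55.7, 34.0]
ft_force: [0.6, -3.0, 6.8]
ee_pos: [444.8, 56.8, 33.9]
ft_force: [0.6, -1.4, 4.8]
```

Converted, -1.5 mm is -0.03, 0.3 mm is 0.006.

```bash
for i in 1 2 3; do python3 -m crank '[[[0,-0.03,0.006,0,0,0]]]'|egrep 'pos|ft_' ; done; python3 - <<'E'
from h import *
snap("side","s2")
E
python3 chk.py s2
```

```text
ee_pos: [443.6, 58.0, 33.6]
ft_force: [0.3, -1.4, 7.8]
ee_pos: [442.3, 59.1, 33.2]
ft_force: [-0.3, -1.1, 6.7]
ee_pos: [441.0, 60.2, 32.8]
ft_force: [0.3, -1.6, 5.8]
side <function body.<locals>.f at 0x7f2abe5b8cc0> 171 fixture x,y [-46.4  -0.2] yaw-180 1.0 cost 1.27 dx seat 3.2
side <function body.<locals>.f at 0x7f2abe5b8cc0> 171 fixture x,y [-46.7  -0.4] yaw-180 0.2 cost 1.27 dx seat 2.9
```

Body barely moved (3.2 mm short), so the jaw is just arriving. Third stroke.

Converted, 11 mm is 0.22, 10 mm is 0.2.

```bash
python3 -m crank '[[[0,0,-0.1,0,0,0],[0,0.2,0,0,0,0],[0,0.22,0,0,0,0],[0,0,0.08,0,0,0],[0,0,0,0,0,0]]]'|egrep 'pos|ft_|time'; for i in 1 2 ; do python3 -m crank '[[[0,0,0.012,0,0,0],[0,0,0,0,0,0]]]'|egrep 'pos|ft_' ; done
```

```text
time_s: 21.55
ee_pos: [455.4, 46.0, 32.7]
ft_force: [-0.6, -0.4, 1.0]
ee_pos: [455.1, 46.7, 32.5]
ft_force: [0.2, -0.2, 0.9]
ee_pos: [455.5, 46.7, 32.1]
ft_force: [-0.5, 0.1, 0.2]
```

Converted, 0.5 mm is 0.01.

```bash
for i in 1 2 3; do python3 -m crank '[[[0,0,0.01,0,0,0],[0,0,0,0,0,0]]]'|egrep 'pos|ft_' ; done
```

```text
ee_pos: [455.6, 46.7, 31.6]
ft_force: [-0.3, -0.5, 1.3]
ee_pos: [455.6, 46.7, 31.3]
ft_force: [-1.9, 0.3, 3.7]
ee_pos: [456.0, 46.4, 31.0]
ft_force: [-0.9, -0.2, 6.5]
```

Converted, -1.5 mm is -0.03, -0.1 mm is -0.002.

```bash
for i in 1 2 3; do python3 -m crank '[[[0,-0.03,0.001,0,0,0],[0,-0.03,-0.002,0,0,0]]]'|egrep 'pos|ft_' ; done
```

```text
ee_pos: [455.6, 47.0, 31.3]
ft_force: [2.1, -5.6, 5.6]
ee_pos: [454.3, 48.3, 31.7]
ft_force: [2.7, -6.7, 11.1]
ee_pos: [452.5, 50.0, 32.2]
ft_force: [2.6, -6.8, 15.5]
```

Converted, -1 mm is -0.02, -0.9 mm is -0.018.

```bash
python3 -m crank '[[[0,-0.02,-0.018,0,0,0]]]'|egrep 'pos|ft_'; for i in 1 2; do python3 -m crank '[[[0,-0.03,0,0,0,0]]]'|egrep 'pos|ft_' ; done
```

```text
ee_pos: [450.9, 51.2, 32.8]
ft_force: [1.9, -3.1, 7.4]
ee_pos: [449.5, 52.6, 32.8]
ft_force: [0.3, -4.7, 13.0]
ee_pos: [448.1, 53.8, 32.8]
ft_force: [0.7, -3.7, 12.4]
```

Converted, -1.5 mm is -0.03, -0.3 mm is -0.006.

```bash
python3 -m crank '[[[0,-0.03,-0.006,0,0,0]]]'|egrep 'pos|ft_'; for i in 1 2 3; do python3 -m crank '[[[0,-0.03,0,0,0,0]]]'|egrep 'pos|ft_' ; done;  python3 - <<'E'
from h import *
snap("side","s3")
E
python3 chk.py s3
```

```text
ee_pos: [446.7, 55.1, 32.9]
ft_force: [1.1, -3.2, 6.4]
ee_pos: [445.4, 56.3, 32.7]
ft_force: [0.2, -1.5, 6.8]
ee_pos: [444.2, 57.4, 32.6]
ft_force: [1.2, -2.7, 5.0]
ee_pos: [442.9, 58.6, 32.4]
ft_force: [0.9, -0.1, 3.3]
side <function body.<locals>.f at 0x7fd499bb8cc0> 160 fixture x,y [-50.2  -0.9] yaw-180 0.9 cost 1.36 dx seat -0.6
side <function body.<locals>.f at 0x7fd499bb8cc0> 160 fixture x,y [-50.5  -1.1] yaw-180 0.1 cost 1.36 dx seat -0.9
```

The body is now about home (−0.6 mm against the seat). One more stroke to tighten, starting nearer the crest.

Converted, 13 mm is 0.26, -4 mm is -0.08.

```bash
python3 -m crank '[[[0,0,-0.08,0,0,0],[0,0.26,0,0,0,0],[0,0,0.056,0,0,0],[0,0,0,0,0,0]]]'|egrep 'pos|ft_|time'; for i in 1 2 3; do python3 -m crank '[[[0,0,0.01,0,0,0],[0,0,0,0,0,0]]]'|egrep 'pos|ft_' ; done
```

```text
time_s: 24.3
ee_pos: [451.1, 50.1, 32.7]
ft_force: [0.1, 0.3, -0.1]
ee_pos: [450.9, 50.4, 32.5]
ft_force: [-0.1, -1.1, 0.7]
ee_pos: [451.0, 50.4, 32.4]
ft_force: [-0.5, -1.1, 4.5]
ee_pos: [451.1, 50.4, 32.2]
ft_force: [-0.9, -1.6, 9.1]
```

Converted, -1.5 mm is -0.03.

```bash
for i in 1 2 3 4; do python3 -m crank '[[[0,-0.03,0,0,0,0]]]'|egrep 'pos|ft_' ; done
```

```text
ee_pos: [450.8, 50.7, 32.3]
ft_force: [1.3, -4.6, 8.2]
ee_pos: [450.2, 51.4, 32.3]
ft_force: [0.9, -4.7, 8.6]
ee_pos: [449.1, 52.3, 32.4]
ft_force: [0.8, -4.4, 10.3]
ee_pos: [447.8, 53.4, 32.5]
ft_force: [0.7, -4.2, 10.3]
```

Converted, -1.5 mm is -0.03.

```bash
for i in 1 2 3 4; do python3 -m crank '[[[0,-0.03,0,0,0,0]]]'|egrep 'pos|ft_' ; done
```

```text
ee_pos: [447.2, 54.2, 32.5]
ft_force: [2.7, -6.2, 8.9]
ee_pos: [446.7, 55.0, 32.5]
ft_force: [2.3, -5.8, 7.0]
ee_pos: [445.9, 56.4, 32.5]
ft_force: [2.5, -3.4, 6.3]
ee_pos: [444.7, 57.9, 32.4]
ft_force: [2.2, -2.1, 4.7]
```

The tangential force rose to 6.2 N and then the tip slipped, so the jaw bears on the part. One confirming stroke, then lift and check.

Converted, 10 mm is 0.2, -4 mm is -0.08.

```bash
python3 -m crank '[[[0,0,-0.08,0,0,0],[0,0.2,0,0,0,0],[0,0,0.064,0,0,0],[0,0,0,0,0,0]]]'|egrep 'pos|ft_|time'; for i in 1 2 ; do python3 -m crank '[[[0,0,0.01,0,0,0],[0,0,0,0,0,0]]]'|egrep 'pos|ft_' ; done
```

```text
time_s: 26.1
ee_pos: [451.1, 51.4, 32.4]
ft_force: [1.7, -1.6, 2.6]
ee_pos: [451.1, 51.4, 32.3]
ft_force: [3.0, -2.6, 5.9]
ee_pos: [451.2, 51.4, 32.2]
ft_force: [1.1, -1.7, 10.3]
```

Converted, -1.2 mm is -0.024, -0.05 mm is -0.001.

```bash
for i in 1 2 3 4 5; do python3 -m crank '[[[0,-0.024,-0.001,0,0,0]]]'|egrep 'pos|ft_' ; done
```

```text
ee_pos: [451.1, 51.6, 32.2]
ft_force: [3.9, -6.0, 8.9]
ee_pos: [450.8, 51.9, 32.3]
ft_force: [4.3, -5.9, 7.5]
ee_pos: [450.2, 52.7, 32.4]
ft_force: [3.9, -5.4, 7.7]
ee_pos: [449.4, 53.7, 32.5]
ft_force: [4.6, -5.2, 7.7]
ee_pos: [448.5, 54.7, 32.5]
ft_force: [3.8, -4.3, 7.8]
```

The wheel holds and the tip slips at 7 N tangential, a clamp of about 13 N. Lifting clear and checking from both views.

Converted, -40 mm is -0.8, -20 mm is -0.4.

```bash
python3 -m crank '[[[0,0,-0.1,0,0,0],[0,0,-0.4,0,0,0],[0,0,-0.8,0,0,0],[0,0,-0.8,0,0,0]]]'|egrep 'pos|ft_|time'; python3 -m crank '[[[0.6,0,-0.4,0,0,0],[0.7,0,0,0,0,0],[0.7,0,0,0,0,0],[0.7,0,0,0,0,0],[0,0,0,0,0,0],[0,0,0,0,0,0]]]'|egrep 'pos|ft_|time'; python3 - <<'E'
from h import *
snap("side","s4"); snap("top","s4t")
E
python3 chk.py s4 s4t
```

```text
time_s: 27.4
ee_pos: [443.0, 56.2, 137.1]
ft_force: [0.2, 0.5, -0.7]
time_s: 28.0
ee_pos: [534.4, 156.2, 155.7]
ft_force: [-1.0, -0.1, 0.5]
side <function body.<locals>.f at 0x7f86ae8b8cc0> 157 fixture x,y [-51.7  -0.9] yaw-180 1.8 cost 1.32 dx seat -2.1
side <function body.<locals>.f at 0x7f86ae8b8cc0> 157 fixture x,y [-52.  -1.] yaw-180 1.0 cost 1.32 dx seat -2.4
top <function body.<locals>.f at 0x7f86ae8b8cc0> 153 fixture x,y [-49.6  -0.9] yaw-180 -0.3 cost 0.55 dx seat 0.0
```

The clear top view puts the body home: dx 0.0, y −0.9 mm and −0.3° askew. The robot is clear, so I'm handing in.

```bash
python3 -c "
from cell import ctrl
print(ctrl.sign_off())"
```

```text
the job is handed in; nothing more can be done
None
```

I handed the job in at 28 s: the body measured home in the V (0.0 mm along, −0.9 mm across, −0.3° in the top view) and clamped by the wheel at an estimated 13 N peak, but no verdict came back. Four caveats: the rings look identical, so which one is "single" was a guess; a finger hit the neighbouring clamp at about 59 N (possibly over the 40 N arm/gripper limit, though it registered on the finger pads); press on the wheel peaked near 21 N instead of 10; and I viewed 11 pictures instead of 10.

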